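# Fit the keyed drive collar to the notcher arbor and hold it home

## Robot

A 6-joint arm with a two-finger parallel gripper is mounted at the origin on a cart in front of the work surface, level with it; the furniture and walls round the work are solid. World frame = base frame: x ahead of the robot, y to its left, z up, the work surface at z = 0. Lengths are in m, angles in rad, forces in N, time in s.
With the tool pointing down it reaches from about 0.275 to 0.75 m from the base axis. Payload 10.2 kg.
Tool frame: the origin (TCP) lies at the very end of the fingers, on their centre line; the grasp point (between the pads) lies robot.grip_depth behind it (robot.grip_depth is the distance from the TCP to the grasp point, in m); z points along the fingers, y is the line along which they close (so a half turn about z gives the same grasp; the last joint's range is limited). The gripper opens to 88 mm and grips with 3 to 60 N. Pads are 18 mm wide; open, the fingers measure 123 mm over their backs; the gripper's body (75 mm by 187 mm) begins 45 mm behind the grasp point.
Start: joints at [0.889, 0.313, 1.498, -0, 1.331, -0.223], TCP at [0.233, 0.471, 0.239] pointing down, gripper open.
Joint ranges: [-2.94, 2.94], [-0.97, 2.17], [0.19, 2.56], [-1.23, 4.37], [0.02, 3.11], [-2.88, 2.88]. Speed limits (rad/s): [2.39, 2.39, 3.01, 3.14, 3.14, 3.14].

## Interface

Orientations are given as a unit quaternion [w, x, y, z].
In Python, from cell import robot, eyes, telemetry gives the robot as it stands (robot), with the cameras (eyes) and the readings (telemetry).
- The arm moves only by the shell command python3 drive.py 'ROWS' [FORCE]. ROWS is a JSON list of rows, 1 to 12 of them, each of 5 numbers: the finger opening in m, then dx, dy, dz in m, then a turn about the tool's z in rad; each row is the pose to reach, as a shift and turn from the pose commanded when the command began, along the tool's axes at that moment; what a row does not reach only later rows make up. A row lasts 1/12 s, in which the tool goes at most 0.0417 m and 0.125 rad, less where a joint would pass 70% of its speed; a pose out of reach is approached as far as the arm can. The fingers move at their own pace and stop on an object; FORCE is the grip in N (left out, the last holds). Time passes only in rows, so rows that do not move let the fingers close. It prints the time, the measured TCP pose, the force, the opening and the grip force at its end.
- telemetry.read_state(): the state, without advancing time (a new reading comes with each control period).
- eyes.camera(name): name is "scene" or "top" or "wrist"; returns a dict with "pixels" (480x640x3 uint8, red, green, blue), "z_map" (480x640 float32, m along the optical axis (not along the pixel's ray), 0 where there is no reading), "K" (3x3 intrinsics, pixels), "pose" (4x4, takes a point from camera to world coordinates). Camera axes: x right, y down, z forward; pixel columns grow to the right and rows downward; lengths in m; the calibration is good to about 2 mm. A picture is of the moment at which its call begins.
- robot.hand_in(): hands the job in; it is judged then, once.
The state is a dict: "clock": time; "qpos": joint angles; "qvel": joint speeds; "tau": joint torques, N m; "ee_pos": TCP position; "tcp_rot": TCP orientation; "contact_force": force on the tool from outside, world axes, zero at the start; "moment": the same for the moment, N m; "grip_width": finger opening in m; "grip_force": force on a finger pad.
Only numpy, scipy, OpenCV 4.12 (cv2) and the standard library are available. Lean on these libraries where they do the work, as an engineer would, in place of code of your own. Each camera call takes 0.05 s, during which the arm holds its last target. There are 200 camera calls.

## Task

The knurled drive collar is finished and still sits in the small slide vise: slide the vise jaw (the one with the black knob) open and lift the collar out. Put it, same way up, over the upright arbor of the tube notcher, turn it until the hidden keyway inside drops over the cross pin, then push it fully home against the spring. Finish while still gripping the collar and holding it pushed home, so that I can snap the retaining clip into the groove above it; leave the other things on the bench alone.

Things in the scene. Friction and masses are not known exactly. Their poses are not given: they have to be found in the camera images.
- slide_vise: Small grey quick-slide vise bolted down (never moves in a run), base 184 x 74 mm, bed 30 mm and jaw tops 50 mm above the bench, jaws 74 mm wide. Origin on the bench top below the middle of the closed mouth; x points from the sliding jaw to the fixed jaw, y along the jaw faces, z up. Fixed jaw's face at x = +22.8 mm, its back at x = +55 mm; the base ends at x = -128 mm.
- vise_jaw (a joint): Opening of the sliding jaw in m: 0 = closed on the collar, grows to 0.038 as the jaw slides towards the vise's -x. It slides with about 4 N of friction and stays where it is left; its lock is already slack. At 0 its face is at x = -22.8 mm in the vise frame. The collar is free with the jaw 10 mm or more open.
- jaw_knob (a point): Middle of the black ribbed lock knob that stands on the sliding jaw: upright cylinder 22 mm across, 24 mm high (57 to 81 mm above the bench), this point 69 mm above the bench and 46 mm from the mouth's middle when closed; it moves with the jaw. Axes as the vise's.
- collar: Steel drive collar: upright ring 46 mm across and 46 mm high, about 0.3 kg, knurled over its upper half, lower band plain, 45 mm across; origin at the centre of its underside, z its axis, up. At the start it stands on the vise's bed between the jaws, underside 30 mm and top 76 mm above the bench: the upper 26 mm stand clear of the jaws to be gripped. Through bore 24 mm.
- collar_top (a point): Centre of the collar's top face, 46 mm above its origin.
- collar_keyway (a point): Point on the collar's axis 21 mm above its underside, where its four hidden keyways end. They are 90 degrees apart, 9 mm wide, reach 19 mm from the axis and open at the underside only, unseen from above and outside. At which turn they meet the pin is found by turning under light downward pressure, with about 5 degrees of play either way: never more than a quarter turn, either way.
- arbor: Arbor of a tube notcher upright in a round grey flanged housing (flange 88 mm across, 10 mm thick; housing 40 mm high), bolted down (never moves or turns in a run). Origin on the bench top on its axis, z up. Steel shaft 22 mm in diameter with a tapered nose (15 mm at the tip) that ends 111 mm above the bench.
- arbor_pin (a point): Centre, on the axis and 69 mm above the bench, of the steel cross pin: 6 mm in diameter, through the shaft along the arbor's x, ends 18 mm from the axis. A collar put on unaligned rests on the pin with its underside 72 mm above the bench; aligned it drops 10 mm on to the thrust cup; home, its underside is 54 mm above the bench.
- thrust_cup (a joint): How far the spring-loaded steel cup (42 mm across) round the foot of the shaft is pressed down, in m: 0 = at rest, its top 62 mm above the bench; 0.008 = on its stop, the collar home. The spring pushes up with about 4 N at the start and 11 N at the stop, so the collar rises again if it is let go.
- arbor_nose (a point): Tip of the arbor shaft on its axis, 111 mm above the bench.
- arbor_home (a point): Point on the arbor's axis where the centre of the collar's underside lies when it is home, 54 mm above the bench.
- caliper: Caliper 230 mm long lying at the front right of the bench, near the edge; bystander.
- oil: Oil bottle 47 mm across, 130 mm tall, standing behind the arbor; bystander.
- clip: Steel retaining ring 27 mm across, 4 mm thick, lying between the oil bottle and the hex key; bystander, not to be fitted by the robot.
- hex: Hex key 31 x 88 mm lying behind the big bench vise; bystander.
- screwdriver: Red-handled screwdriver 225 mm long lying to the left of the arbor; bystander.
- die_grinder: Yellow die grinder 195 mm long lying at the left; bystander.
- pliers: Blue pliers 193 mm long lying at the left, farther back; bystander.

How it is judged:
On the way, in this order (a step that is already met when the one before it is completed fails the run):
1. the vise jaw is slid open at least 8 mm while the collar still stands in the vise (value of joint vise_jaw above 0.008 m and z of collar in the frame of slide_vise below 0.036 m and horizontal distance between collar and slide_vise below 0.045 m), for 0.1 s.
2. the collar is lifted out, clear above the jaws, in the gripper (z of collar in the frame of slide_vise above 0.055 m and contact force between the fingers and collar above 1 N), for 0.1 s.
3. on the arbor, the collar has dropped over the cross pin (z of collar in the frame of arbor below 0.0665 m and horizontal distance between collar and arbor below 0.004 m and angle between collar's own z axis and vertical below 0.1 rad), for 0.1 s.
At the end, for the whole second after the job is handed in: The collar sits upright over the arbor, keyway over the pin, its underside within 1.8 mm of the home position and within 3 mm of the axis, the spring-loaded cup pressed to within 1.8 mm of its stop with over 5 N, while the fingers still grip the collar (over 2 N) and it is at rest (z of collar in the frame of arbor below 0.0558 m and horizontal distance between collar and arbor below 0.003 m and angle between collar's own z axis and vertical below 0.08 rad and value of joint thrust_cup above 0.0062 m and contact force between the fingers and collar above 2 N and contact force between collar and arbor above 5 N and linear speed of collar below 0.02 m/s); the arm keeps its last pose, push and grip.
It fails at once if a bystander is displaced by more than 30 mm (distance of any of caliper, oil, hex, clip, screwdriver, die_grinder, pliers from where it was at the start of the episode above 0.03 m).
It also fails if it takes over 58 s, if anything falls off the work surface, if the arm or the gripper's body presses on something with over 40 N, if the wrist force passes 120 N, or if a joint passes its speed limit or range.

## Working session

There is one attempt and no reset: what is moved stays moved. The work goes in short steps, Python scripts to look and compute and a shell command to move; the robot and the scene stay as the last step left them, time stands still between calls to the robot, and variables do not carry over. Pictures are saved under pics/ and viewed, at most 10 in all, crops included, and the job is handed in when it is done.

```bash
ls; mkdir -p pics
python3 - <<'E'
from cell import robot, eyes, telemetry
import cv2,numpy as np
print(robot.grip_depth); s=telemetry.read_state(); print(s)
ims=[]
for n in("scene","top"):
    c=eyes.camera(n); np.savez(f"pics/{n}0.npz",**c); print(n,c["K"].tolist(),c["pose"].round(4).tolist())
    cv2.imwrite(f"pics/{n}0.png",c["pixels"][:,:,::-1])
E
```

```text
cell.py
drive.py
pics
0.0187
{'clock': 0.0, 'qpos': array([ 8.88600601e-01,  3.13428151e-01,  1.49840277e+00, -4.63349739e-05,
        1.33098734e+00, -2.23378659e-01]), 'qvel': array([-0.00143978,  0.00153433, -0.00124712,  0.00011239,  0.00014146,
       -0.00027937]), 'tau': array([ 2.48268261e-04, -4.02213871e+01, -2.52268285e+01,  6.94020116e-02,
        3.53248569e-02, -8.70464601e-05]), 'ee_pos': array([0.23237525, 0.47051035, 0.23818516]), 'tcp_rot': array([-2.47850731e-04,  2.27396178e-01,  9.73802137e-01, -5.60893928e-04]), 'contact_force': array([ 0.31702518,  0.42595963, -1.02768463]), 'moment': array([0.02705021, 0.01527913, 0.00023173]), 'grip_force': 0.0, 'grip_width': 0.0881451974473856}
scene [[466.55138742422093, 0.0, 316.06703626708793], [0.0, 466.55138742422093, 238.80158253545824], [0.0, 0.0, 1.0]] [[0.88, -0.2465, 0.406, 0.1388], [-0.4745, -0.4934, 0.729, -0.5737], [0.0206, -0.8341, -0.5512, 0.6486], [0.0, 0.0, 0.0, 1.0]]
top [[486.89287294508483, 0.0, 314.0028160548088], [0.0, 486.89287294508483, 243.3439319485462], [0.0, 0.0, 1.0]] [[-0.0155, -0.9867, 0.1619, 0.3295], [-0.9999, 0.0155, -0.0014, 0.105], [-0.0011, -0.1619, -0.9868, 1.264], [0.0, 0.0, 0.0, 1.0]]
```

View pics/scene0.png

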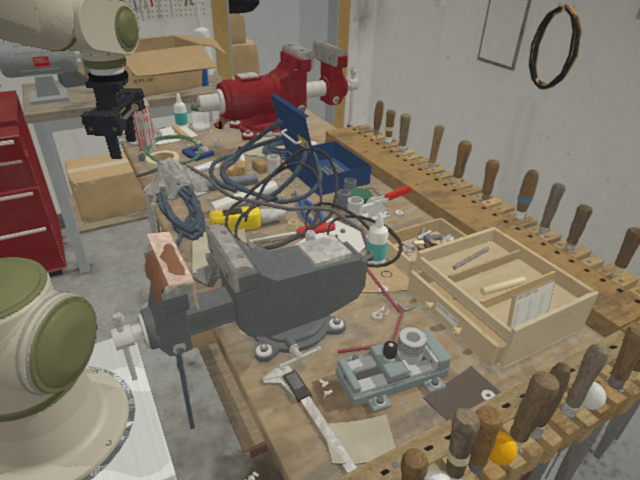

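View pics/top0.png

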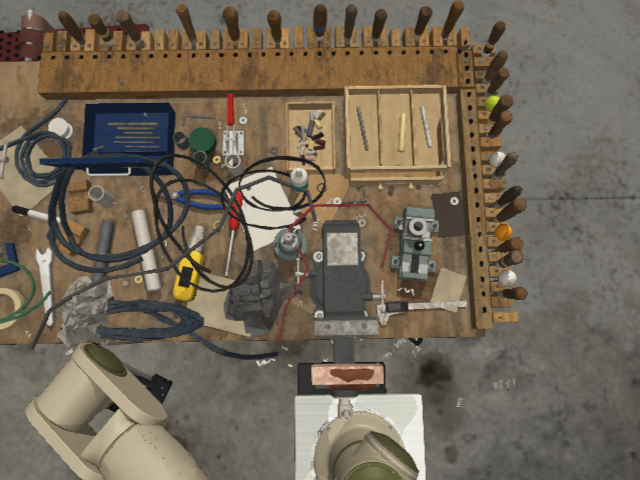

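The scene view shows the slide vise near (400,365), the knob at (390,349), the collar at (411,343) and the big vise hiding the arbor. In the top view the collar is at (417,228), the knob at (420,244) and the arbor at about (291,242). Next I'll zoom in on these.

Run:
```python
import cv2,numpy as np
t=cv2.imread("pics/top0.png"); s=cv2.imread("pics/scene0.png")
r=lambda im,x,y,w,h:cv2.resize(im[y:y+h,x:x+w],(400,300),interpolation=cv2.INTER_CUBIC)
a=np.vstack([np.hstack([r(t,377,197,80,60),r(t,251,212,80,60)]),np.hstack([r(s,330,315,128,96),r(s,290,200,128,96)])])
cv2.imwrite("pics/crop1.png",a)
for n,pts in(("top",[(417,227),(420,244),(291,240)]),):
    c=np.load(f"pics/{n}0.npz")
    for u,v in pts:
        z=c["z_map"][v,u]; p=c["pose"]@np.r_[np.linalg.inv(c["K"])@[u,v,1]*z,1]; print(n,u,v,p[:3].round(4))
```

```text
top 417 227 [ 0.5714 -0.1644  0.0253]
top 420 244 [ 0.5179 -0.1576  0.0806]
top 291 240 [0.5283 0.1587 0.107 ]
```

View pics/crop1.png

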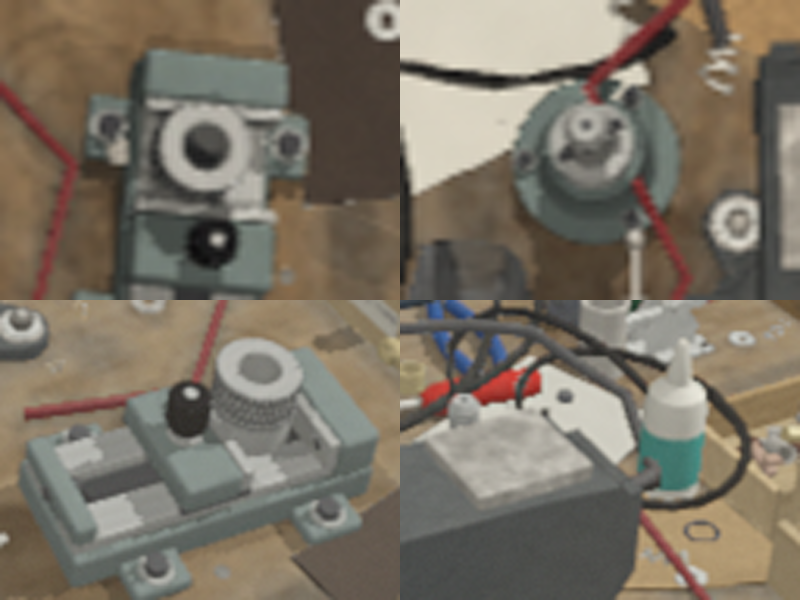

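The crops show, in full-image pixels: the collar's top ring at top (418,226.6) and scene about (413,335). The knob's top is at top (419.4,245). The arbor nose is at top (288.6,237), and only its tip shows in the scene view, at (310,233). Next I'll triangulate these points and check clearances.

```bash
cat > h.py <<'E'
import numpy as np
def ray(c,u,v):
    d=c["pose"][:3,:3]@np.linalg.inv(c["K"])@[u,v,1]; return c["pose"][:3,3],d/np.linalg.norm(d)
def plane(c,u,v,z):
    o,d=ray(c,u,v); return o+d*(z-o[2])/d[2]
def tri(*obs):
    A=np.zeros((3,3));b=np.zeros(3);R=[ray(*o) for o in obs]
    for o,d in R: P=np.eye(3)-np.outer(d,d);A+=P;b+=P@o
    p=np.linalg.solve(A,b); return p,[round(float(np.linalg.norm(np.cross(p-o,d))),4) for o,d in R]
def cloud(c):
    v,u=np.mgrid[:480,:640]; z=c["z_map"]; q=np.linalg.inv(c["K"])@np.stack([u*z,v*z,z]).reshape(3,-1)
    return (c["pose"][:3,:3]@q).T.reshape(480,640,3)+c["pose"][:3,3]
def tool(s,target):  # shift in tool axes
    from scipy.spatial.transform import Rotation as R
    w,x,y,z=s["tcp_rot"]; return R.from_quat([x,y,z,w]).inv().apply(np.asarray(target)-s["ee_pos"]),R.from_quat([x,y,z,w]).as_matrix()
E
python3 - <<'E'
from h import *
t=np.load("pics/top0.npz");s=np.load("pics/scene0.npz")
for n,a,b,z in(("collar",(418,226.6),(412.8,335.5),.076),("knob",(419.4,245),(390.2,342.5),.081),("nose",(288.6,237),(310.2,233),.111)):
    p,e=tri((t,*a),(s,*b)); print(n,p.round(4),e,"plane",plane(t,*a,z).round(4))
P=cloud(t)
def hmax(x0,x1,y0,y1):
    m=(P[...,0]>x0)&(P[...,0]<x1)&(P[...,1]>y0)&(P[...,1]<y1)&(t["z_map"]>0); return P[m][:,2].max().round(3) if m.any() else None
print("heights, rows x from .75 down, cols y from .3 to -.3")
print("     ",[round(y,2) for y in np.arange(.3,-.3,-.04)])
for x in np.arange(.74,.34,-.04): print(round(x,2),[float(hmax(x,x+.04,y-.04,y) or -1) for y in np.arange(.3,-.3,-.04)])
# jaw direction: fixed jaw top blue-grey
from cell import robot, eyes, telemetry
print(tool(telemetry.read_state(),[0,0,0])[1].round(3))
E
```

```text
collar [ 0.5627 -0.1557  0.0794] [0.001, 0.001] plane [ 0.5625 -0.1559  0.076 ]
knob [ 0.5154 -0.1554  0.085 ] [0.0008, 0.0008] plane [ 0.5153 -0.1559  0.081 ]
nose [0.5352 0.1643 0.1098] [0.0001, 0.0001] plane [0.535  0.1642 0.111 ]
heights, rows x from .75 down, cols y from .3 to -.3
      [np.float64(0.3), np.float64(0.26), np.float64(0.22), np.float64(0.18), np.float64(0.14), np.float64(0.1), np.float64(0.06), np.float64(0.02), np.float64(-0.02), np.float64(-0.06), np.float64(-0.1), np.float64(-0.14), np.float64(-0.18), np.float64(-0.22), np.float64(-0.26)]
0.74 [0.072, 0.053, 0.057, 0.057, 0.057, 0.045, 0.056, 0.103, 0.082, 0.096, 0.089, 0.099, 0.151, 0.103, 0.048]
0.7 [0.072, 0.052, 0.043, 0.097, 0.098, 0.058, 0.055, 0.102, 0.094, 0.096, 0.096, 0.095, 0.149, 0.103, 0.048]
0.66 [0.069, 0.056, 0.044, 0.129, 0.131, 0.049, 0.011, 0.065, 0.067, 0.066, 0.066, 0.064, 0.065, 0.069, 0.05]
0.62 [0.07, 0.039, 0.037, 0.033, 0.05, 0.051, 0.037, 0.023, 0.015, 0.006, 0.009, 0.005, 0.009, 0.011, 0.047]
0.58 [0.064, 0.011, 0.037, 0.048, 0.052, 0.045, 0.01, 0.014, 0.019, 0.012, 0.06, 0.078, 0.057, 0.012, 0.048]
0.54 [0.057, 0.054, 0.067, 0.113, 0.029, 0.149, 0.151, 0.149, 0.011, 0.011, 0.079, 0.08, 0.037, 0.013, 0.05]
0.5 [0.037, 0.033, 0.071, 0.116, 0.037, 0.165, 0.164, 0.164, 0.025, 0.013, 0.055, 0.088, 0.056, 0.006, 0.05]
0.46 [0.036, 0.051, 0.051, 0.037, 0.046, 0.163, 0.164, 0.164, 0.02, 0.012, 0.035, 0.053, 0.054, 0.012, 0.048]
0.42 [0.05, 0.079, 0.076, 0.044, 0.044, 0.162, 0.163, 0.157, 0.035, 0.034, 0.046, 0.047, 0.041, 0.014, 0.049]
0.38 [0.07, 0.095, 0.092, 0.041, 0.033, 0.158, 0.16, 0.159, 0.036, 0.037, 0.017, 0.014, 0.01, 0.013, 0.049]
[[-0.897  0.443 -0.001]
 [ 0.443  0.897 -0.001]
 [ 0.    -0.001 -1.   ]]
```

```bash
python3 drive.py '[[0.088,-0.13,-0.11,0.01,-0.1],[0.088,-0.26,-0.21,0.02,-0.2],[0.088,-0.4,-0.33,0.02,-0.3],[0.088,-0.53,-0.43,0.02,-0.42],[0.088,-0.53,-0.43,0.02,-0.42],[0.088,-0.53,-0.43,0.02,-0.42],[0.088,-0.53,-0.43,0.02,-0.42],[0.088,-0.53,-0.43,0.02,-0.42],[0.088,-0.53,-0.43,0.02,-0.42],[0.088,-0.53,-0.43,0.02,-0.42],[0.088,-0.53,-0.43,0.02,-0.42],[0.088,-0.53,-0.43,0.02,-0.42]]'
python3 - <<'E'
from h import *
from cell import robot, eyes, telemetry
s=telemetry.read_state(); print(s["ee_pos"],s["qpos"].round(3)); print(*tool(s,[.53,-.156,.215]))
t=np.load("pics/top0.npz");P=cloud(t)
for zt in(.12,.14,.155,.16):
  m=(P[...,2]>zt)&(abs(P[...,1]-.04)<.1)&(abs(P[...,0]-.5)<.14); q=P[m]; 
  print(zt,[(round(x,2),q[abs(q[:,0]-x)<.01][:,1].max().round(3)) for x in np.arange(.4,.63,.02) if (abs(q[:,0]-x)<.01).any()], q[:,0].max())
E
```

```text
clock: 1.1
ee_pos: [0.4378, 0.0215, 0.2233]
tcp_rot: [-0.0, 0.02, 1.0, 0.0]
contact_force: [0.8, -0.0, -0.3]
grip_width: 0.0882
grip_force: 0.0
[0.43783614 0.02145683 0.22331795] [-0.22   0.135  1.764  0.     1.243 -1.751]
[-0.0990366  -0.17371592  0.00829604] [[-9.99234355e-01  3.91241641e-02 -5.08719166e-05]
 [ 3.91241590e-02  9.99234352e-01  9.69984952e-05]
 [ 5.46279517e-05  9.49339078e-05 -9.99999994e-01]]
0.12 [(np.float64(0.4), np.float64(0.082)), (np.float64(0.42), np.float64(0.082)), (np.float64(0.44), np.float64(0.082)), (np.float64(0.46), np.float64(0.081)), (np.float64(0.48), np.float64(0.081)), (np.float64(0.5), np.float64(0.081)), (np.float64(0.52), np.float64(0.082)), (np.float64(0.54), np.float64(0.082)), (np.float64(0.56), np.float64(0.082)), (np.float64(0.58), np.float64(0.074))] 0.5720098298615516
0.14 [(np.float64(0.4), np.float64(0.08)), (np.float64(0.42), np.float64(0.082)), (np.float64(0.44), np.float64(0.082)), (np.float64(0.46), np.float64(0.081)), (np.float64(0.48), np.float64(0.081)), (np.float64(0.5), np.float64(0.081)), (np.float64(0.52), np.float64(0.08)), (np.float64(0.54), np.float64(0.082)), (np.float64(0.56), np.float64(0.082))] 0.5541310578483578
0.155 [(np.float64(0.4), np.float64(0.073)), (np.float64(0.42), np.float64(0.075)), (np.float64(0.44), np.float64(0.082)), (np.float64(0.46), np.float64(0.072)), (np.float64(0.48), np.float64(0.072)), (np.float64(0.5), np.float64(0.072)), (np.float64(0.52), np.float64(0.073)), (np.float64(0.54), np.float64(0.073))] 0.5347639821439565
0.16 [(np.float64(0.46), np.float64(0.072)), (np.float64(0.48), np.float64(0.072)), (np.float64(0.5), np.float64(0.072)), (np.float64(0.52), np.float64(0.073)), (np.float64(0.54), np.float64(0.073))] 0.5340110660277158
```

```bash
python3 drive.py '[[0.088,-0.02,-0.04,0,0],[0.088,-0.04,-0.08,0,0],[0.088,-0.06,-0.12,0,0],[0.088,-0.08,-0.15,0,0],[0.088,-0.09,-0.17,0,0],[0.088,-0.09,-0.17,0,0],[0.088,-0.09,-0.17,0,0]]'
python3 - <<'E'
from h import *
from cell import robot, eyes, telemetry
import cv2
s=telemetry.read_state(); c=eyes.camera("wrist"); np.savez("pics/w1.npz",**c); print(s["ee_pos"],s["qpos"].round(3),c["pose"].round(4).tolist(),c["K"][0])
cv2.imwrite("pics/w1.png",c["pixels"][:,:,::-1])
E
```

```text
clock: 1.68
ee_pos: [0.5208, -0.1505, 0.2225]
tcp_rot: [-0.001, 0.02, 1.0, 0.0]
contact_force: [0.5, 0.9, -0.7]
grip_width: 0.0877
grip_force: 0.0
[ 0.52076689 -0.15049921  0.22253419] [-0.498  0.364  1.47   0.     1.309 -2.028] [[0.0402, 0.9483, 0.3148, 0.4375], [0.9992, -0.0381, -0.0129, -0.1474], [-0.0002, 0.3151, -0.9491, 0.3686], [0.0, 0.0, 0.0, 1.0]] [361.96435515   0.         316.37012655]
```

View pics/w1.png

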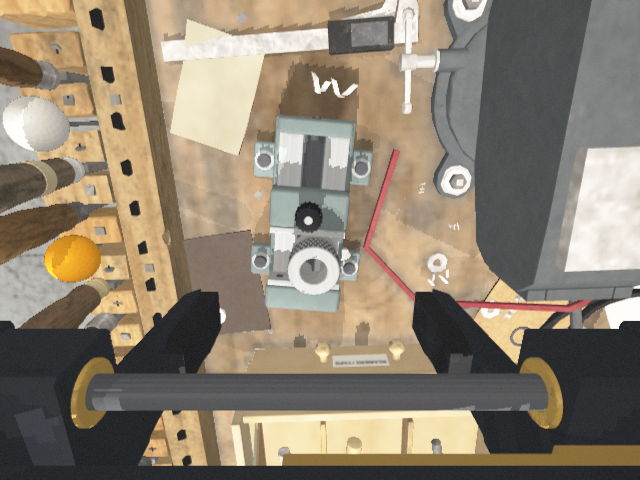

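In the wrist view the collar ring is centred near (314,270), the knob near (308,216), and the vise body runs from (315,118) to (303,308). I'll refine these with masks and intersect the rays.

Run:
```python
from h import *
import cv2
w=np.load("pics/w1.npz");t=np.load("pics/top0.npz")
g=cv2.cvtColor(w["pixels"],cv2.COLOR_RGB2HSV)
def best(m,u,v,r):
    k=np.zeros_like(m); k[v-r:v+r,u-r:u+r]=m[v-r:v+r,u-r:u+r]
    cs,_=cv2.findContours(k,cv2.RETR_EXTERNAL,cv2.CHAIN_APPROX_NONE); return max(cs,key=cv2.contourArea)
kn=best((g[...,2]<70).astype('u1'),308,216,18); print("knob",cv2.fitEllipse(kn))
co=best(((g[...,2]>165)&(g[...,1]<45)).astype('u1'),314,270,34); print("collar",cv2.fitEllipse(co),cv2.minEnclosingCircle(co))
ck=cv2.fitEllipse(kn)[0]; cc=cv2.fitEllipse(co)[0]
print(tri((w,*cc),(t,418,226.6)),plane(w,*cc,.076)); print(tri((w,*ck),(t,419.4,245)),plane(w,*ck,.079))
P=cloud(w)
for n,(z0,z1) in {"jawtops":(.045,.054),"bed":(.028,.033),"collartop":(.073,.08),"knobtop":(.079,.088)}.items():
    m=(P[...,2]>z0)&(P[...,2]<z1)&(abs(P[...,0]-.52)<.13)&(abs(P[...,1]+.155)<.065)
    q=P[m]; print(n,len(q),q.mean(0).round(4),np.median(q[:,2]).round(4), cv2.minAreaRect(q[:,:2].astype('f4')*1000))
```

```text
knob ((308.36578369140625, 216.193359375), (26.65976905822754, 27.722816467285156), 176.9212188720703)
collar ((311.1860046386719, 278.30010986328125), (55.39101028442383, 64.44464874267578), 31.39143180847168) ((308.0, 280.8396301269531), 35.70840072631836)
(array([ 0.56082927, -0.15448694,  0.09351419]), [0.0029, 0.0029]) [ 0.5708129  -0.15739604  0.076     ]
(array([ 0.51626702, -0.15777208,  0.0706683 ]), [0.0008, 0.0008]) [ 0.51337222 -0.15711373  0.079     ]
jawtops 4737 [ 0.5489 -0.1623  0.0498] 0.0499 ((557.76611328125, -162.503173828125), (73.97467803955078, 121.10336303710938), 82.78475952148438)
bed 3321 [ 0.4967 -0.159   0.0301] 0.0301 ((518.7889404296875, -157.96475219726562), (64.85334777832031, 136.8848419189453), 82.42593383789062)
collartop 1685 [ 0.5586 -0.1554  0.0761] 0.076 ((546.9166259765625, -151.8466339111328), (46.42157745361328, 81.41390228271484), 78.30934143066406)
knobtop 512 [ 0.5158 -0.1573  0.0809] 0.0809 ((516.2216796875, -157.05844116210938), (21.511627197265625, 21.11326026916504), 76.45535278320312)
```

Run:
```python
from h import *
import cv2
from cell import robot, eyes, telemetry
w=np.load("pics/w1.npz");P=cloud(w)
m=(P[...,2]>.0745)&(P[...,2]<.0775)&(np.hypot(P[...,0]-.5617,P[...,1]+.161)<.035)
k=cv2.morphologyEx(m.astype('u1'),cv2.MORPH_OPEN,np.ones((2,2)))
q=P[k>0][:,:2].astype('f4')*1000; print("collar",cv2.minEnclosingCircle(q),cv2.fitEllipse(cv2.convexHull(q)))
s=telemetry.read_state(); print(tool(s,[.516,-.157,.057])[0])
```

```text
collar ((523.1741943359375, -138.24261474609375), 86.1412582397461) ((503.890869140625, -161.61196899414062), (59.258689880371094, 236.87648010253906), 99.55313110351562)
[ 0.00407524 -0.00780127  0.16588929]
```

```bash
python3 drive.py '[[0.088,0.004,-0.006,0.04,0.09],[0.088,0.004,-0.006,0.08,0.09],[0.088,0.004,-0.006,0.12,0.09],[0.088,0.004,-0.006,0.15,0.09],[0.04,0.004,-0.006,0.165,0.09],[0.0,0.004,-0.006,0.165,0.09],[0.0,0.004,-0.006,0.165,0.09],[0.0,0.004,-0.006,0.165,0.09],[0.0,0.004,-0.006,0.165,0.09],[0.0,0.004,-0.006,0.165,0.09]]' 20
python3 - <<'E'
from h import *
import cv2
w=np.load("pics/w1.npz");P=cloud(w)
m=(P[...,2]>.0745)&(P[...,2]<.0775)&(np.hypot(P[...,0]-.5617,P[...,1]+.161)<.035)
k=m&(cv2.blur(m.astype('f4'),(3,3))>.6)
q=P[k][:,:2].astype('f4')*1000; print("collar",cv2.minEnclosingCircle(q),cv2.fitEllipse(cv2.convexHull(q)))
from cell import robot, eyes, telemetry
print(telemetry.read_state()["qpos"].round(3))
E
```

```text
clock: 2.57
ee_pos: [0.5172, -0.1557, 0.0597]
tcp_rot: [0.001, 0.064, 0.998, -0.0]
contact_force: [1.1, -0.3, -0.3]
grip_width: 0.0502
grip_force: 0.0
collar ((564.13671875, -155.22244262695312), 23.119802474975586) ((563.9639892578125, -155.07473754882812), (45.44147872924805, 45.56161880493164), 136.7521514892578)
[-0.509  0.552  1.654 -0.     0.933 -1.952]
```

```bash
python3 drive.py '[[0,0,0,0,0],[0,0,0,0,0],[0,0,0,0,0],[0,0,0,0,0],[0,0.01,0,0,0],[0,0.02,0,0,0],[0,0.025,0,0,0],[0,0.025,0,0,0],[0,0.025,0,0,0],[0,0.025,0,0,0]]' 25
```

```text
clock: 3.4
ee_pos: [0.4915, -0.1539, 0.0586]
tcp_rot: [-0.0, 0.064, 0.998, -0.001]
contact_force: [-5.2, -9.2, 1.9]
grip_width: 0.0214
grip_force: 25.0
```

```bash
python3 drive.py '[[0.088,0.025,0,0,0],[0.088,0.025,0,0,0],[0.088,0.025,0,-0.02,0],[0.088,0.025,0,-0.06,0],[0.088,0.025,0,-0.1,0],[0.088,0.0,0,-0.13,0],[0.088,-0.02,0,-0.13,0],[0.088,-0.04,0,-0.13,0],[0.088,-0.04,0,-0.13,0],[0.088,-0.04,0,-0.13,0]]'
cat >> h.py <<'E'
def ring(c,x,y,z0,z1,r=.035):
    import cv2
    P=cloud(c); m=(P[...,2]>z0)&(P[...,2]<z1)&(np.hypot(P[...,0]-x,P[...,1]-y)<r)&(c["z_map"]>0)
    m&=cv2.blur(m.astype('f4'),(3,3))>.6; q=P[m]
    return cv2.minEnclosingCircle(q[:,:2].astype('f4')*1000),cv2.fitEllipse(cv2.convexHull(q[:,:2].astype('f4')*1000)),np.median(q[:,2]),len(q)
E
python3 - <<'E'
from h import *
from cell import robot, eyes, telemetry
c=eyes.camera("wrist");np.savez("pics/w2.npz",**c); s=telemetry.read_state()
print(ring(c,.564,-.155,.0735,.0785)); print(ring(c,.49,-.154,.079,.083,.02)); print(s["ee_pos"],tool(s,[.564,-.155,.054]))
E
```

```text
clock: 4.23
ee_pos: [0.5317, -0.1574, 0.1879]
tcp_rot: [-0.0, 0.064, 0.998, 0.0]
contact_force: [-0.3, -0.0, -0.2]
grip_width: 0.0856
grip_force: 0.0
(((563.8857421875, -155.314697265625), 23.299488067626953), ((563.9038696289062, -155.24215698242188), (45.65299606323242, 46.220035552978516), 91.42830657958984), np.float64(0.07599850903285649), 1849)
(((489.9864196777344, -154.27755737304688), 10.668498039245605), ((489.85809326171875, -154.17706298828125), (20.493579864501953, 21.001962661743164), 90.74872589111328), np.float64(0.08095311496817043), 685)
[ 0.53114384 -0.15730997  0.18792544] (array([-0.03245122,  0.00644755,  0.13388889]), array([[-9.91752258e-01,  1.28164500e-01, -1.14841341e-03],
       [ 1.28163929e-01,  9.91752840e-01,  5.57708131e-04],
       [ 1.21042065e-03,  4.05923124e-04, -9.99999185e-01]]))
```

```bash
python3 drive.py '[[0.088,-0.032,0.006,0.03,0],[0.088,-0.032,0.006,0.07,0],[0.088,-0.032,0.006,0.11,0],[0.088,-0.032,0.006,0.132,0],[0.088,-0.032,0.006,0.133,0],[0.03,-0.032,0.006,0.133,0],[0.03,-0.032,0.006,0.133,0],[0.03,-0.032,0.006,0.133,0],[0.03,-0.032,0.006,0.133,0],[0.03,-0.032,0.006,0.133,0],[0.03,-0.032,0.006,0.133,0],[0.03,-0.032,0.006,0.133,0]]' 40
```

```text
clock: 5.28
ee_pos: [0.5643, -0.1556, 0.056]
tcp_rot: [0.0, 0.064, 0.998, 0.0]
contact_force: [-1.0, 1.4, 4.2]
grip_width: 0.0447
grip_force: 40.0
```

```bash
python3 drive.py '[[0.03,0,0,-0.02,0],[0.03,0,0,-0.05,0],[0.03,0,0,-0.09,0],[0.03,0,0,-0.13,0],[0.03,0,0,-0.17,0],[0.03,0,0,-0.175,0.12],[0.03,0.02,0.04,-0.175,0.24],[0.03,0.03,0.08,-0.175,0.36],[0.03,0.04,0.12,-0.175,0.48],[0.03,0.05,0.16,-0.175,0.6],[0.03,0.057,0.2,-0.175,0.72],[0.03,0.057,0.215,-0.175,0.84]]'; python3 drive.py '[[0.03,0,0,0,0.12],[0.03,0,0,0,0.24],[0.03,0,0,0,0.36],[0.03,0,0,0,0.48],[0.03,0,0,0,0.6],[0.03,0,0,0,0.6],[0.03,0,0,0,0.6]]';python3 - <<'E'
from h import *
from cell import robot, eyes, telemetry
import cv2
c=eyes.camera("wrist");np.savez("pics/w3.npz",**c); s=telemetry.read_state()
P=cloud(c)
cv2.imwrite("pics/w3.png",c["pixels"][:,:,::-1])
for z0,z1,r in((.1085,.1135,.02),(.0375,.0425,.05),(.0595,.0645,.035)): 
    try: print(z0,ring(c,.535,.164,z0,z1,r))
    except Exception as e: print(e)
print(s["ee_pos"],s["qpos"].round(3),tool(s,[.535,.164,.226]))
E
```

```text
clock: 6.28
ee_pos: [0.534, 0.0678, 0.2303]
tcp_rot: [-0.001, 0.462, 0.887, 0.0]
contact_force: [0.4, -0.5, -1.8]
grip_width: 0.0448
grip_force: 40.0
clock: 6.87
ee_pos: [0.5349, 0.0648, 0.2301]
tcp_rot: [-0.0, 0.7, 0.714, -0.0]
contact_force: [-0.5, -0.6, -3.1]
grip_width: 0.0443
grip_force: 40.0
0.1085 (((535.6231079101562, 166.23489379882812), 9.002270698547363), ((535.6007080078125, 166.2503204345703), (17.136110305786133, 17.825719833374023), 125.42823791503906), np.float64(0.11080172504093472), 557)
0.0375 (((547.4432983398438, 163.67999267578125), 37.47298049926758), ((545.4166259765625, 162.02609252929688), (51.80515670776367, 75.20539093017578), 66.14020538330078), np.float64(0.03953340473314376), 828)
0.0595 (((535.6831665039062, 166.31893920898438), 20.86359214782715), ((535.64453125, 166.23611450195312), (41.08030700683594, 41.33086013793945), 168.4577178955078), np.float64(0.0619649055821396), 1142)
[0.53500157 0.06482743 0.23018737] [-0.097  0.35   1.469 -0.     1.323 -0.116] (array([0.09915487, 0.00186745, 0.00419006]), array([[-1.88237623e-02,  9.99822676e-01, -5.31827633e-04],
       [ 9.99822817e-01,  1.88237794e-02,  2.70725197e-05],
       [ 3.70787251e-05, -5.31223795e-04, -9.99999858e-01]]))
```

View pics/w3.png

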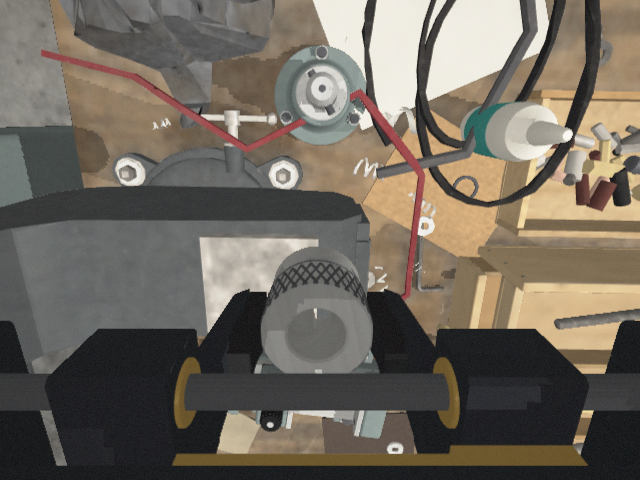

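The wrist view shows the arbor nose at (322,89), the gripped collar with its top ring at about (316,335), the big vise on the left and the oil bottle at (500,130). Next I'll measure the collar in the hand with the same camera, so its bias cancels.

Run:
```python
from h import *
from cell import robot, eyes, telemetry
c=np.load("pics/w3.npz");s=telemetry.read_state();P=cloud(c)
q=P[300:345,270:360].reshape(-1,3); h=np.histogram(q[:,2],bins=np.arange(.2,.27,.002)); print([(round(a,3),n) for n,a in zip(*h) if n>30])
for z0,z1 in((.246,.251),(.248,.253),(.245,.255)): print(ring(c,.535,.065,z0,z1,.04))
print(s["ee_pos"])
```

```text
[(np.float64(0.206), np.int64(38)), (np.float64(0.208), np.int64(49)), (np.float64(0.21), np.int64(53)), (np.float64(0.212), np.int64(63)), (np.float64(0.214), np.int64(49)), (np.float64(0.216), np.int64(37)), (np.float64(0.218), np.int64(48)), (np.float64(0.22), np.int64(51)), (np.float64(0.222), np.int64(59)), (np.float64(0.224), np.int64(53)), (np.float64(0.226), np.int64(87)), (np.float64(0.228), np.int64(123)), (np.float64(0.23), np.int64(121)), (np.float64(0.232), np.int64(130)), (np.float64(0.234), np.int64(139)), (np.float64(0.236), np.int64(155)), (np.float64(0.238), np.int64(121)), (np.float64(0.24), np.int64(82)), (np.float64(0.242), np.int64(61)), (np.float64(0.244), np.int64(52)), (np.float64(0.246), np.int64(41)), (np.float64(0.248), np.int64(939)), (np.float64(0.25), np.int64(1318))]
(((533.57958984375, 74.65545654296875), 36.71040725708008), ((533.68505859375, 66.5032958984375), (42.015113830566406, 77.81053161621094), 91.68792724609375), np.float64(0.2499500162447049), 6771)
(((533.5460205078125, 75.06204223632812), 36.90860366821289), ((533.620849609375, 66.4220962524414), (41.81745910644531, 78.40449523925781), 91.57381439208984), np.float64(0.25009602198051606), 6883)
(((533.6304931640625, 74.74840545654297), 36.988094329833984), ((534.69140625, 66.38823699951172), (42.11180114746094, 79.43505096435547), 89.4832763671875), np.float64(0.25003165154827267), 8093)
[0.53500157 0.06482743 0.23018737]
```

Run:
```python
from h import *
import cv2
c=np.load("pics/w3.npz");P=cloud(c)
m=(abs(P[...,2]-.25)<.0015)&(c["pixels"].min(2)>85); m[:,:255]=0;m[:,376:]=0;m[380:]=0
m=cv2.morphologyEx(m.astype('u1'),cv2.MORPH_OPEN,np.ones((5,5)))
cs,_=cv2.findContours(m,cv2.RETR_EXTERNAL,cv2.CHAIN_APPROX_NONE);k=max(cs,key=cv2.contourArea)[:,0]
q=np.array([plane(c,u,v,.25)[:2] for u,v in k])*1000; q=q.astype('f4')
print(cv2.boundingRect(k),cv2.minEnclosingCircle(q),cv2.fitEllipse(q))
f=q[:,1]>50; A=np.c_[2*q[f],np.ones(f.sum())];x=np.linalg.lstsq(A,(q[f]**2).sum(1),rcond=None)[0];print(x[:2],np.sqrt(x[2]+x[:2]@x[:2]))
```

```text
(261, 283, 112, 91) ((533.9384765625, 64.50548553466797), 22.98198890686035) ((533.7354125976562, 65.29752349853516), (41.93039321899414, 45.2208251953125), 85.5499038696289)
[533.7218517   64.15996944] 22.30239172832605
```

```bash
python3 drive.py '[[0.03,0.04,0.001,0,-0.12],[0.03,0.08,0.003,0,-0.24],[0.03,0.1,0.0036,0,-0.36],[0.03,0.1017,0.0036,0.02,-0.42],[0.03,0.1017,0.0036,0.05,-0.42],[0.03,0.1017,0.0036,0.08,-0.42],[0.03,0.1017,0.0036,0.08,-0.42]]'
python3 - <<'E'
from h import *
from cell import robot, eyes, telemetry
s=telemetry.read_state(); print(s["ee_pos"],s["qpos"].round(3),s["contact_force"],tool(s,[.5367,.1665,.101])[0])
E
```

```text
clock: 7.5
ee_pos: [0.5345, 0.1664, 0.1451]
tcp_rot: [-0.004, 0.537, 0.844, -0.003]
contact_force: [-1.0, 0.2, -4.4]
grip_width: 0.0447
grip_force: 40.0
[0.53446637 0.16640663 0.14507555] [ 0.093  0.481  1.51  -0.     1.161 -0.345] [-1.00610254  0.21213553 -4.40271152] [-0.00100876  0.00247852  0.044051  ]
```

```bash
python3 drive.py '[[0.03,0,0,0,0],[0.03,0,0,0,0],[0.03,0,0,0,0]]'
python3 - <<'E'
from h import *
from cell import robot, eyes, telemetry
s=telemetry.read_state(); print(s["ee_pos"],s["contact_force"],*tool(s,[.5367,.1665,.101]))
E
```

```text
clock: 7.75
ee_pos: [0.5382, 0.1666, 0.1525]
tcp_rot: [0.001, 0.538, 0.843, 0.001]
contact_force: [-0.2, 0.7, -2.6]
grip_width: 0.0446
grip_force: 40.0
[0.53820268 0.16656254 0.15250304] [-0.2130185   0.73894465 -2.57457605] [ 0.00063729 -0.00155469  0.05149759] [[-4.21974628e-01  9.06601219e-01  3.41212584e-03]
 [ 9.06606894e-01  4.21976120e-01  3.05361632e-04]
 [-1.16299440e-03  3.22231167e-03 -9.99994132e-01]]
```

```bash
python3 drive.py '[[0.03,0,0,0.01,0],[0.03,0,0,0.015,0],[0.03,0,0,0.02,0],[0.03,0,0,0.025,0],[0.03,0,0,0.03,0],[0.03,0,0,0.03,0],[0.03,0,0,0.03,0]]'
```

```text
clock: 8.33
ee_pos: [0.5371, 0.1666, 0.1201]
tcp_rot: [-0.0, 0.538, 0.843, -0.0]
contact_force: [-0.2, -0.5, -2.8]
grip_width: 0.0449
grip_force: 40.0
```

```bash
python3 drive.py '[[0.03,0,0,0.005,0],[0.03,0,0,0.01,0],[0.03,0,0,0.015,0],[0.03,0,0,0.018,0],[0.03,0,0,0.02,0],[0.03,0,0,0.022,0],[0.03,0,0,0.023,0],[0.03,0,0,0.023,0]]'
```

```text
clock: 9.0
ee_pos: [0.5372, 0.1666, 0.0972]
tcp_rot: [-0.0, 0.538, 0.843, -0.0]
contact_force: [-1.1, 0.5, -3.3]
grip_width: 0.0447
grip_force: 40.0
```

```bash
python3 drive.py '[[0.03,0,0,0.001,0],[0.03,0,0,0.001,0],[0.03,0,0,0.002,0],[0.03,0,0,0.002,0]]';python3 drive.py '[[0.03,0,0,0.001,0],[0.03,0,0,0.001,0],[0.03,0,0,0.002,0],[0.03,0,0,0.002,0]]'
```

```text
clock: 9.33
ee_pos: [0.5372, 0.1666, 0.0955]
tcp_rot: [-0.0, 0.538, 0.843, -0.0]
contact_force: [-1.1, 0.7, -0.9]
grip_width: 0.0444
grip_force: 40.0
clock: 9.67
ee_pos: [0.5372, 0.1665, 0.0934]
tcp_rot: [-0.0, 0.538, 0.843, -0.0]
contact_force: [-3.0, 0.4, 1.5]
grip_width: 0.045
grip_force: 39.8
```

```bash
python3 drive.py '[[0.03,0,0,0.001,0],[0.03,0,0,0.001,0],[0.03,0,0,0.002,0],[0.03,0,0,0.002,0]]'
python3 - <<'E'
from h import *
from cell import robot, eyes, telemetry
import cv2
c=eyes.camera("wrist");np.savez("pics/w4.npz",**c);P=cloud(c);s=telemetry.read_state();print(s["ee_pos"],s["contact_force"],s["moment"])
cv2.imwrite("pics/w4.png",c["pixels"][:,:,::-1])
q=P[300:345,270:360].reshape(-1,3); h=np.histogram(q[:,2],bins=np.arange(.08,.15,.001)); print([(round(float(a),4),int(n)) for n,a in zip(*h) if n>100])
E
```

```text
clock: 10.0
ee_pos: [0.5372, 0.1665, 0.0912]
tcp_rot: [-0.0, 0.538, 0.843, -0.0]
contact_force: [-3.4, -0.3, 1.2]
grip_width: 0.0448
grip_force: 39.8
[0.53718493 0.16651286 0.09119916] [-3.19571291 -0.46852924  0.98091404] [-0.15380142  0.57827412 -0.17560684]
[(0.107, 143), (0.108, 170), (0.109, 242), (0.11, 1227), (0.111, 1763), (0.112, 208)]
```

View pics/w4.png

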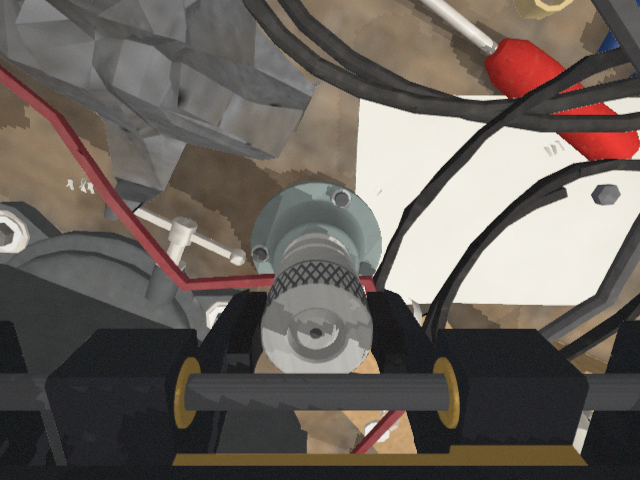

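The wrist view shows the collar on the arbor, with its bore round the nose at (316,333). Its top is at z ≈ 0.111, so the underside is near 0.065, below the pin's 0.072: the keyway happened to be aligned. I'll press on.

```bash
python3 drive.py '[[0.03,0,0,0.001,0],[0.03,0,0,0.002,0],[0.03,0,0,0.003,0],[0.03,0,0,0.004,0],[0.03,0,0,0.005,0],[0.03,0,0,0.005,0]]';python3 drive.py '[[0.03,0,0,0.001,0],[0.03,0,0,0.002,0],[0.03,0,0,0.003,0],[0.03,0,0,0.004,0],[0.03,0,0,0.004,0],[0.03,0,0,0.004,0]]'
```

```text
clock: 10.55
ee_pos: [0.5372, 0.1666, 0.0866]
tcp_rot: [0.0, 0.538, 0.843, -0.0]
contact_force: [-4.5, -0.7, 6.5]
grip_width: 0.045
grip_force: 39.8
clock: 11.05
ee_pos: [0.5372, 0.1666, 0.083]
tcp_rot: [0.0, 0.538, 0.843, 0.0]
contact_force: [-7.2, -1.5, 9.8]
grip_width: 0.0452
grip_force: 39.8
```

```bash
python3 drive.py '[[0.03,0,-0.0005,0.001,0],[0.03,0,-0.0005,0.002,0],[0.03,0,-0.0005,0.003,0],[0.03,0,-0.0005,0.003,0],[0.03,0,-0.0005,0.003,0]]';python3 drive.py '[[0.03,0,0,0.0005,0],[0.03,0,0,0.001,0],[0.03,0,0,0.0015,0],[0.03,0,0,0.0015,0],[0.03,0,0,0.0015,0]]'
```

```text
clock: 11.47
ee_pos: [0.5372, 0.1665, 0.0805]
tcp_rot: [0.001, 0.538, 0.843, 0.001]
contact_force: [-6.3, -0.7, 12.2]
grip_width: 0.0447
grip_force: 39.8
clock: 11.88
ee_pos: [0.5372, 0.1665, 0.0798]
tcp_rot: [0.001, 0.538, 0.843, 0.001]
contact_force: [-9.7, -0.9, 21.2]
grip_width: 0.0447
grip_force: 39.8
```

```bash
python3 drive.py '[[0.03,0,-0.0005,0.0005,0],[0.03,0,-0.0005,0.0005,0],[0.03,0,-0.0005,0.0005,0],[0.03,0,-0.0005,0.0005,0],[0.03,0,-0.0005,0.0005,0],[0.03,0,-0.0005,0.0005,0]]'
python3 - <<'E'
from h import *
from cell import robot, eyes, telemetry
import cv2
c=eyes.camera("wrist");P=cloud(c);s=telemetry.read_state();print(s["ee_pos"],s["contact_force"],s["moment"])
m=c["pixels"].min(2)>85; m[:,:262]=0;m[:,370:]=0;m[:298]=0;m[370:]=0;m&=abs(P[...,2]-.1)<.006
q=P[m]; print(len(q),np.median(q[:,2]),np.linalg.lstsq(np.c_[q[:,:2]-q[:,:2].mean(0),np.ones(len(q))],q[:,2],rcond=None)[0])
E
```

```text
clock: 12.38
ee_pos: [0.5372, 0.1665, 0.0798]
tcp_rot: [0.001, 0.538, 0.843, 0.001]
contact_force: [-9.1, 0.2, 23.7]
grip_width: 0.0446
grip_force: 39.8
[0.53727123 0.16651591 0.07984386] [-9.03404916  0.76461669 22.10474209] [-0.09080978  1.76626835 -0.0900024 ]
5120 0.09999860833410194 [-0.00802844  0.01488349  0.1001771 ]
```

The collar's top is at 0.1000, so its underside is at 0.054 (home). It is upright and on the stop, pressed with about 23 N and gripped with 40 N. I'm handing in.

```bash
python3 -c "
from cell import robot, eyes, telemetry
print(robot.hand_in())"
```

```text
the job is handed in; nothing more can be done
None
```

I handed the job in at 12.4 s of the 58 s allowed: the collar is over the arbor with its keyway on the pin, pushed fully home (underside measured at 54 mm), held at about 23 N push and 40 N grip; hand-in returned no verdict.

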